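# Find the jar lid whose button snaps and close the jar with it

### The job

One of the three push-button lids on the board is still sound: press their buttons slowly and gently, one by one, until you feel one snap right over, and leave the lids whose buttons stay soft in their places. Put the sound lid on the open jar of olives, plug down and fully home, then slowly press its button right over its snap once more to vent the jar, and let it spring back. Leave the jar standing where it is and everything else on the table undisturbed.

Things in the scene. Friction and masses are not known exactly. Their poses are not given: they have to be found in the camera images.
- board: pale wooden board fixed on the table, 110 (its x) x 320 (its y) x 18 mm thick, origin at the centre of its underside. The three lids stand on it in a row along its y axis, about 100 mm apart.
- jar: open glass jar of olives standing loose on the table, about 0.6 kg, 84 mm across, 120 mm tall with a neck 53.6 mm across and 18 mm high; origin at the centre of its underside, z up.
- jar_mouth (a point): centre of the jar's open mouth, in the plane of its rim, 120 mm above the table; the opening is 47 mm across.
- lid_a: one of three like push-button lids, 90 g, loose on the board. From below: rubber plug 42 mm across (36 at its chamfered foot), 12 high, 2.5 mm slack all round in the jar's mouth; grey flange 62 across, 14 high, to hold it by, which rests on the rim; the button. Origin at the centre of the plug's underside, z up: 18 mm above the table now, 12 mm below the rim when home. Exactly one of the three is sound.
- valve_a: white button of lid_a, 24 mm across, 9 mm proud of the flange; origin at its top centre, 35 mm above the lid's underside at rest. Goes 5 mm down to a hard stop, springs back up; starts at 2 N, breaks above 20 N. Sound: climbs steeply to 5 N or more in about 1 mm, then snaps: the force falls to 1 N at 3.5 to 4 mm down (right over). Soft: climbs slowly, evenly to 4.5 to 6 N at 5 mm, never falls.
- lid_b: one of three like push-button lids, 90 g, loose on the board. From below: rubber plug 42 mm across (36 at its chamfered foot), 12 high, 2.5 mm slack all round in the jar's mouth; grey flange 62 across, 14 high, to hold it by, which rests on the rim; the button. Origin at the centre of the plug's underside, z up: 18 mm above the table now, 12 mm below the rim when home. Exactly one of the three is sound.
- valve_b: white button of lid_b, 24 mm across, 9 mm proud of the flange; origin at its top centre, 35 mm above the lid's underside at rest. Goes 5 mm down to a hard stop, springs back up; starts at 2 N, breaks above 20 N. Sound: climbs steeply to 5 N or more in about 1 mm, then snaps: the force falls to 1 N at 3.5 to 4 mm down (right over). Soft: climbs slowly, evenly to 4.5 to 6 N at 5 mm, never falls.
- lid_c: one of three like push-button lids, 90 g, loose on the board. From below: rubber plug 42 mm across (36 at its chamfered foot), 12 high, 2.5 mm slack all round in the jar's mouth; grey flange 62 across, 14 high, to hold it by, which rests on the rim; the button. Origin at the centre of the plug's underside, z up: 18 mm above the table now, 12 mm below the rim when home. Exactly one of the three is sound.
- valve_c: white button of lid_c, 24 mm across, 9 mm proud of the flange; origin at its top centre, 35 mm above the lid's underside at rest. Goes 5 mm down to a hard stop, springs back up; starts at 2 N, breaks above 20 N. Sound: climbs steeply to 5 N or more in about 1 mm, then snaps: the force falls to 1 N at 3.5 to 4 mm down (right over). Soft: climbs slowly, evenly to 4.5 to 6 N at 5 mm, never falls.
- cherry_jar: closed jar of cherries, 80 mm across, 125 mm tall; bystander. Origin at the centre of its underside.
- carrot_jar: closed jar of carrot sticks, 80 mm across, 125 mm tall; bystander. Origin at the centre of its underside.
- mug: white mug, 76 mm across, 85 mm tall, handle on its +y side; bystander. Origin at the centre of its underside.
- band: plain brass screw band, 60 mm across, 14 mm high, lying flat; bystander. Origin at the centre of its underside.
- weight: green glass weight, 44 mm across, 20 mm high; bystander. Origin at the centre of its underside.
- spoon: spoon with a wooden handle, 200 mm long, lying along its own x; bystander. Origin at its middle.
- vinegar: brown glass bottle, 60 mm across, 190 mm tall; bystander. Origin at the centre of its underside.

How it is judged:
By the outcome, as a careful person would: the job done as asked, in the order asked, and still so for the second after the job is handed in, with the robot touching nothing.
It also fails if it takes over 72 s, if anything falls off the work surface, if the arm or the gripper's body presses on something with over 40 N, if the wrist force passes 120 N, or if a joint passes its speed limit or range.

### The arm

A 7-joint arm with a two-finger parallel gripper is mounted at the origin on the work surface. World frame = base frame: x ahead of the robot, y to its left, z up, the work surface at z = 0. Lengths are in mm, angles in rad, forces in N, time in s.
With the tool pointing down it reaches from about 400 to 875 mm from the base axis. Payload 19.3 kg.
Tool frame: the origin (TCP) lies midway between the tips of the shut fingers; the grasp point (between the pads) lies 19 mm behind it; z points along the fingers, y is the line along which they close (so a half turn about z gives the same grasp; the last joint's range is limited). The gripper opens to 85 mm and grips with 20 to 120 N. Pads are 22 mm wide; open, the fingers measure 114 mm over their backs; the gripper's body (76 mm by 85 mm) begins 54 mm behind the grasp point. The pads swing forward as they close: fully open they stand 13 mm farther back than shut.
Start: joints at [-1.392, 0.521, -0.036, 1.599, 0.021, 1.021, -0.113], TCP at [153.92, 605.741, 203.391] pointing down, gripper open.
Joint ranges: [-2.91, 2.91], [-0.3, 2.13], [-1.5, 1.42], [0.17, 2.43], [-1.26, 4.41], [0.16, 1.93], [-2.52, 2.52]. Speed limits (rad/s): [1.89, 1.89, 2.39, 2.39, 3.01, 3.01, 3.01].

### API

Orientations are given as a rotation vector (axis times angle).
In Python, from workcell import sensors, optics, hand_in gives the robot as it stands.
- The arm moves only by the tool move_arm, never from a script. Its argument "targets" is a list of rows, each a list of 7 numbers: the closure, from 0 (fully open) to 1 (shut), then the shift along the tool's x, y, z as a fraction of full scale, then the turn, a rotation vector about the tool's x, y, z as a fraction of full scale. In form: [[grip, tx, ty, tz, ax, ay, az], ...]. A call has 1 to 12 rows; each row is the pose to reach, as a shift and turn from the pose commanded when the call began, along the tool's axes at that moment; what a row does not reach only later rows make up. Full scale, the value 1, is 0.2 m for a shift and 90 degrees for a turn. A row lasts 1/10 s, in which the tool goes at most 50 mm and 8.59 degrees, less where a joint would pass 70% of its speed; a pose out of reach is approached as far as the arm can. A call with a number of a shift or a turn outside -1 to 1 is refused whole. A call with a gripper value outside its range is refused whole. The fingers move at their own pace and stop on an object; "grip_force" is the grip in N (left out, the last holds). Time passes only in rows, so rows that repeat a pose let the fingers close. It gives the time, the measured TCP pose, the force, the opening and the grip force at its end, in the units of the state.
- sensors.observe(): the state, without advancing time (a new reading comes with each control period).
- optics.snapshot(name): name is "scene" or "top" or "wrist"; returns a dict with "frame" (400x640x3 uint8, red, green, blue), "depth" (400x640 float32, mm along the optical axis (not along the pixel's ray), 0 where there is no reading), "fx", "fy", "cx", "cy" (pixels), "rvec" (rotation vector, rad) and "tvec" (3), from world to camera coordinates, as OpenCV has them; the wrist camera has in their place "tool_from_camera" (4x4, takes a point from camera to tool coordinates, whose origin is the TCP and whose axes are the flange's). Camera axes: x right, y down, z forward; pixel columns grow to the right and rows downward; lengths in mm; the calibration is good to about 2 mm. A picture is of the moment at which its call begins: read the wrist's pose just before it.
- hand_in(): hands the job in; it is judged then, once.
The state is a dict: "t": time; "joint_positions": joint angles; "joint_vel": joint speeds; "tau": joint torques, N m; "eef_pos": TCP position; "orientation": TCP orientation; "wrist_force": force on the tool from outside, world axes, zero at the start; "wrist_torque": the same for the moment, N m; "width": finger opening in mm; "gripper_force": force on a finger pad.
Only numpy, scipy, OpenCV 4.12 (cv2) and the standard library are available. Lean on these libraries where they do the work, as an engineer would, in place of code of your own. Each camera call takes 0.05 s, during which the arm holds its last target. There are 200 camera calls.

## Working session

There is one attempt and no reset: what is moved stays moved. The work goes in short steps, Python scripts to look and compute and a tool call to move; the robot and the scene stay as the last step left them, time stands still between calls to the robot, and variables do not carry over. Pictures are saved under pics/ and viewed, at most 10 in all, crops included, and the job is handed in when it is done.

Besides the shell and the picture viewer there is one more tool, called as name(argument=value, ...) on one line, values as JSON. move_arm: Moves the arm, as the interface text tells. Shift numbers are shares of 0.2 m and turn numbers shares of 90 degrees, none past 1 either way. Its arguments: {"type":"object","properties":{"targets":{"type":"array","items":{"type":"array","items":{"type":"number","minimum":-1,"maximum":1}}},"grip_force":{"type":"number"}},"required":["targets"]}

```bash
mkdir -p pics; cat > h.py <<'E'
import numpy as np, cv2
from scipy.spatial.transform import Rotation as R
from workcell import sensors, optics, hand_in
def world(s, u, v, d=None, z=None, T=None):
    ray=np.array([(u-s['cx'])/s['fx'],(v-s['cy'])/s['fy'],1.])
    if T is None:
        Rm=cv2.Rodrigues(np.array(s['rvec'],float))[0]; Rw=Rm.T; o=-Rm.T@np.array(s['tvec'],float).ravel()
    else: Rw=T[:3,:3]; o=T[:3,3]
    w=Rw@ray
    if z is not None: return o+w*(z-o[2])/w[2]
    return o+w*d
E
python3 - <<'E'
from h import *
st=sensors.observe(); print(st)
for n in ('top','scene'):
    s=optics.snapshot(n); cv2.imwrite(f'pics/{n}.png',s['frame'][:,:,::-1])
    np.savez(f'{n}.npz',**s); print(s['fx'],s['fy'],s['cx'],s['cy'],s['rvec'],s['tvec'])
E
```

```text
{'t': 0.0, 'joint_positions': array([-1.39218569,  0.52203143, -0.03630659,  1.59998719,  0.0212046 ,
        1.02114866, -0.11279041]), 'joint_vel': array([-5.89631942e-04, -4.75694763e-04, -1.53511113e-03,  3.60483003e-05,
        4.01471640e-06, -2.46650898e-04,  5.60453077e-04]), 'tau': array([ 1.36466715e-03, -9.27095389e+01,  1.98000513e+00, -3.69921434e+01,
        1.78528426e-02,  7.96361302e-03, -9.13049962e-05]), 'eef_pos': array([153.8665459 , 605.37269808, 202.82260626]), 'orientation': array([-3.89843125e-01, -3.11726286e+00,  1.86706367e-03]), 'wrist_force': array([ 0.1674241 , -0.57080008, -0.08130977]), 'wrist_torque': array([-0.0375598 ,  0.02358487, -0.01674405]), 'gripper_force': 0.0, 'width': 85.41264215337}
416.7922778431122 416.7922778431122 317.29126116204657 199.84182614942745 [ 2.14631663 -2.0952779   0.20807965] [-105.09277365  581.42608334 1019.09240174]
376.4078126539037 376.4078126539037 321.1725574701416 200.45913907136955 [ 1.65553697  1.88844983 -0.79228591] [ 139.5700334  -330.45376024 1376.44108105]
```

View pics/top.png

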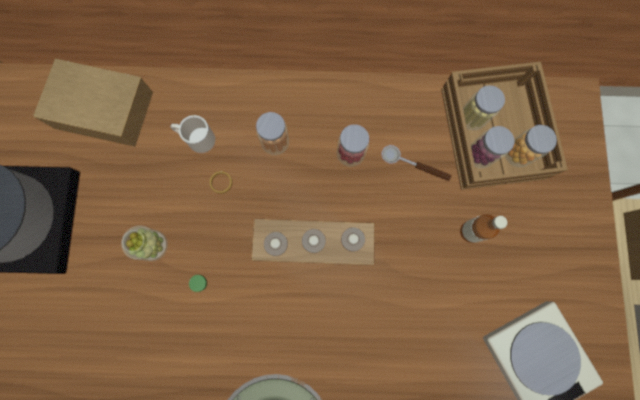

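View pics/scene.png

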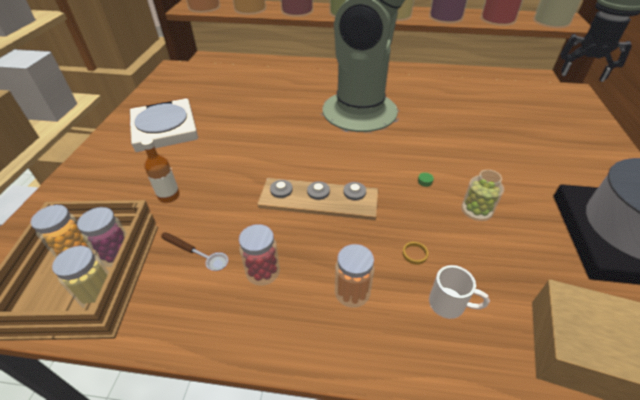

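The top view shows the three lids on the board at about (275,243), (314,240) and (353,239). The olive jar is at about (145,243), with its mouth around (135,242). I'll enlarge these.

```bash
python3 - <<'E'
from h import *
s=dict(np.load('top.npz')); f=s['frame'][:,:,::-1]
a=cv2.resize(f[210:275,245:380],None,fx=5.9,fy=5.9,interpolation=cv2.INTER_CUBIC)[:, :796]
b=cv2.resize(f[220:265,110:180],None,fx=4.6,fy=4.6,interpolation=cv2.INTER_CUBIC)
im=np.zeros((a.shape[0]+b.shape[0],800,3),np.uint8); im[:a.shape[0],:a.shape[1]]=a; im[a.shape[0]:,:b.shape[1]]=b
cv2.imwrite('pics/crop.png',im); print(im.shape,a.shape)
for (u,v) in [(275,243),(314,240),(353,239)]:
    p=f[v-9:v+10,u-9:u+10].min(2).astype(float); m=p>195
    yy,xx=np.nonzero(m); uu,vv=xx.mean()+u-9,yy.mean()+v-9
    d=s['depth'][int(round(vv)),int(round(uu))]
    print(m.sum(),uu,vv,world(s,uu,vv,z=53),world(s,uu,vv,d=d))
for (u,v) in [(275,118),(354,135),(196,128),(200,283),(485,228),(220,182),(135,242),(310,262),(253,240),(373,245)]:
    print(u,v,world(s,u,v,d=s['depth'][v,u]))
# mouth rim by depth: points near z=120
D=s['depth'];P=[]
for v in range(220,265):
  for u in range(110,180):
    if D[v,u]>0:
      w=world(s,u,v,d=D[v,u]); 
      if 112<w[2]<128: P.append([u,v,*w])
P=np.array(P); print(len(P)); 
if len(P): print(P.min(0),P.max(0),P.mean(0))
E
```

```text
(591, 800, 3) (384, 796, 3)<stdin>:9: RuntimeWarning: Mean of empty slice.
  ret = ret.dtype.type(ret / rcount)
Traceback (most recent call last):
ValueError: cannot convert float NaN to integer
```

View pics/crop.png

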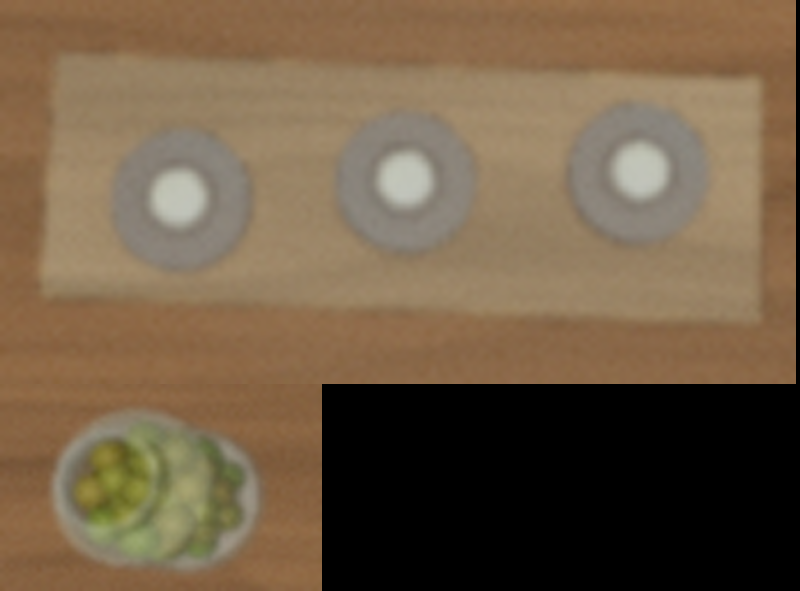

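The buttons are at about (274.9,243.0), (313.2,240.1) and (353.1,238.4). The jar's mouth ring is centred at about (134.0,241.4).

```bash
python3 - <<'E'
from h import *
np.set_printoptions(precision=1,suppress=True)
s=dict(np.load('top.npz')); D=s['depth']
for (u,v) in [(274.9,243.),(313.2,240.1),(353.1,238.4)]:
    d=np.median(D[int(v)-1:int(v)+2,int(u)-1:int(u)+2])
    print(world(s,u,v,z=53),world(s,u,v,d=d)[2], world(s,u,v+6,d=D[int(v+8),int(u)])[2])
print('mouth',world(s,134,241.4,z=120))
for (u,v) in [(275,118),(354,135),(196,128),(200,283),(485,228),(500,222),(220,182),(135,242)]:
    print(u,v,world(s,u,v,d=D[v,u]))
P=[]
for v in range(215,270):
  for u in range(105,185):
    if D[v,u]>0:
      w=world(s,u,v,d=D[v,u]); P.append([u,v,*w])
P=np.array(P); h=P[:,4]; print(np.histogram(h,bins=range(-10,140,10)))
m=(h>108)&(h<130); print(P[m].min(0),P[m].max(0),m.sum())
m=(h>85)&(h<130); print(P[m].min(0),P[m].max(0),m.sum())
E
```

```text
[470.3  13.8  53. ] 51.510799740924995 38.70464608008615
[480.  -83.1  53. ] 51.21218249482445 43.27976038085512
[ 486.8 -184.5   53. ] 49.922486144827644 41.34435786144809
mouth [460.2 341.7 120. ]
275 118 [778.4  20.3 121.5]
354 135 [ 737.  -178.5  125.5]
196 128 [789.4 252.3   7.3]
200 283 [366.1 204.9  19.6]
485 228 [ 511.  -490.7  130.2]
500 222 [ 517.6 -501.9  187.2]
220 182 [638.2 176.6  -0.5]
135 242 [462.4 358.2  76.1]
(array([2775,  351,   39,   47,   39,   51,   54,   58,  224,  252,  268,
         81,  131,    5]), array([-10,   0,  10,  20,  30,  40,  50,  60,  70,  80,  90, 100, 110,
       120, 130]))
[122.  230.  437.5 318.6 108. ] [145.  251.  488.2 373.5 121.7] 153
[122.  225.  422.6 304.7  85. ] [155.  258.  504.  384.7 121.7] 638
```

```bash
cat >> h.py <<'E'
def go(x,y,z,yaw=None):
    st=sensors.observe(); Rm=R.from_rotvec(st['orientation'])
    d=Rm.inv().apply(np.array([x,y,z])-st['eef_pos'])
    print('frac',np.round(d/200,4))
    # turn to make tool exactly vertical with tool-y axis at world angle yaw
    yv=Rm.apply([0,1,0]); a=np.arctan2(yv[1],yv[0]) if yaw is None else np.radians(yaw)
    yy=np.array([np.cos(a),np.sin(a),0]); zz=np.array([0,0,-1.]); xx=np.cross(yy,zz)
    G=R.from_matrix(np.c_[xx,yy,zz]); print('turn',np.round((Rm.inv()*G).as_rotvec()/(np.pi/2),4),'yaw now',np.degrees(np.arctan2(yv[1],yv[0])).round(1))
def wrist(name):
    st=sensors.observe(); T=np.eye(4); T[:3,:3]=R.from_rotvec(st['orientation']).as_matrix(); T[:3,3]=st['eef_pos']
    s=optics.snapshot('wrist'); W=T@np.array(s['tool_from_camera']); np.savez(name+'.npz',W=W,**s)
    cv2.imwrite(f'pics/{name}.png',s['frame'][:,:,::-1]); return s,W
E
python3 - <<'E'
from h import *
go(330,455,240); go(463,345,280)
s=optics.snapshot('wrist'); print(s['tool_from_camera'],s['fx'])
E
```

```text
frac [-1.0388 -0.5124 -0.1849]
turn [-0.0006  0.      0.    ] yaw now 75.7
frac [-1.8188 -0.8818 -0.3845]
turn [-0.0006  0.      0.    ] yaw now 75.7
[[ 9.81917878e-04 -9.58754952e-01 -2.84232259e-01  7.24236747e+01]
 [ 9.99999362e-01  1.10007934e-03 -2.56090805e-04  8.22291434e-02]
 [ 5.58206365e-04 -2.84231826e-01  9.58755421e-01 -1.69424367e+02]
 [ 0.00000000e+00  0.00000000e+00  0.00000000e+00  1.00000000e+00]] 340.3200392847408
```

move_arm(targets=[[1,-0.2,-0.1,-0.1,0,0,0],[1,-0.45,-0.22,-0.19,0,0,0],[1,-0.7,-0.33,-0.19,0,0,0],[1,-0.91,-0.44,-0.19,0,0,0],[1,-0.91,-0.44,-0.19,0,0,0]])

```text
t: 0.65
eef_pos: [313.4, 471.5, 241.7]
orientation: [0.4, 3.114, -0.002]
wrist_force: [-0.1, 1.2, 0.2]
width: 12.3
gripper_force: 0.0
```

move_arm(targets=[[1,-0.23,-0.11,-0.1,0,0,0],[1,-0.45,-0.22,-0.19,0,0,0],[1,-0.7,-0.33,-0.19,0,0,0],[1,-0.91,-0.44,-0.19,0,0,0],[1,-0.91,-0.44,-0.19,0,0,0],[1,-0.91,-0.44,-0.19,0,0,0]])

```text
t: 1.25
eef_pos: [464.4, 344.2, 279.2]
orientation: [-0.395, -3.117, 0.001]
wrist_force: [-0.8, 0.5, -0.2]
width: 0.2
gripper_force: 0.0
```

```bash
python3 - <<'E'
from h import *
s,W=wrist('w1'); D=s['depth']
st=sensors.observe(); print(st['t'],st['eef_pos'],st['width'],st['wrist_force'])
v,u=np.mgrid[0:400,0:640]; c=np.stack([(u-s['cx'])/s['fx']*D,(v-s['cy'])/s['fy']*D,D],-1)
P=c@W[:3,:3].T+W[:3,3]; h=P[...,2]; r=np.hypot(P[...,0]-463,P[...,1]-345)
m=(D>0)&(h>112)&(h<126)&(r<45)
print(m.sum(),P[m].min(0),P[m].max(0),np.median(h[m]))
m2=(D>0)&(h>95)&(h<126)&(r<60); print(P[m2].min(0),P[m2].max(0))
E
```

```text
1.3 [463.11853542 345.70587378 279.10678026] 0.20662832451645402 [-0.50335413  0.85361497  0.02735819]
625 [434.31608673 318.74102422 112.02194373] [487.16777618 371.66589133 120.95350655] 118.52496826781379
[426.86449695 311.40198385  95.00919181] [494.76715097 378.6672223  120.95350655]
```

View pics/w1.png

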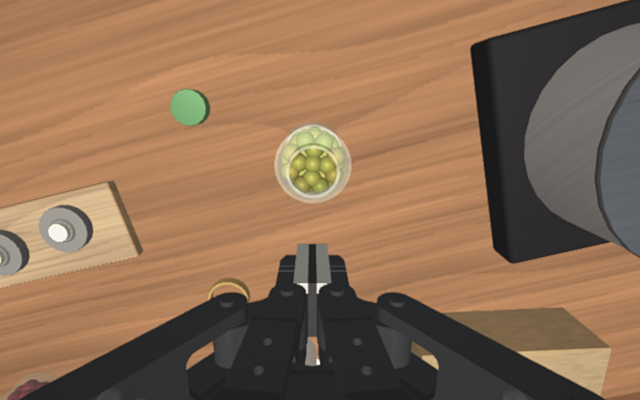

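The wrist view puts the jar's neck ring at about (314,169). Depth gives the jar centre as (460.8, 345.1) with a 53 mm neck, which agrees with the size given. The first lid's button is at (58,232). I'll move over that lid.

move_arm(targets=[[1,-0.05,-0.2,0.0,0,0,0],[1,-0.1,-0.42,0.05,0,0,0],[1,-0.17,-0.62,0.1,0,0,0],[1,-0.22,-0.8,0.2,0,0,0]])

```text
t: 1.7
eef_pos: [466.2, 179.6, 239.9]
orientation: [0.386, 3.116, 0.002]
wrist_force: [0.7, -0.8, -0.8]
width: -0.1
gripper_force: 0.0
```

move_arm(targets=[[1,-0.05,-0.2,0.07,0,0,0],[1,-0.1,-0.42,0.14,0,0,0],[1,-0.17,-0.62,0.21,0,0,0],[1,-0.22,-0.8,0.3,0,0,0],[1,-0.22,-0.8,0.3,0,0,0],[1,-0.22,-0.8,0.3,0,0,0],[1,-0.22,-0.8,0.3,0,0,0]])

```text
t: 2.4
eef_pos: [470.0, 15.7, 179.7]
orientation: [0.386, 3.118, 0.001]
wrist_force: [0.2, -0.6, 0.7]
width: 0.2
gripper_force: 0.0
```

```bash
python3 - <<'E'
from h import *
np.set_printoptions(precision=1,suppress=True)
a=dict(np.load('w1.npz')); print('jar',world(a,314,169,z=120,T=a['W']), world(a,58.5,232,z=53,T=a['W']))
s,W=wrist('w2'); D=s['depth']
st=sensors.observe(); print(st['t'],st['eef_pos'],st['width'],st['wrist_force'])
v,u=np.mgrid[0:400,0:640]; c=np.stack([(u-s['cx'])/s['fx']*D,(v-s['cy'])/s['fy']*D,D],-1)
P=c@W[:3,:3].T+W[:3,3]; h=P[...,2]
for x,y in [(470,14),(480,-83),(487,-184)]:
    r=np.hypot(P[...,0]-x,P[...,1]-y)
    for lo,hi,rr in((48,60,20),(40,60,45)):
        m=(D>0)&(h>lo)&(h<hi)&(r<rr)
        if m.sum(): print(m.sum(),P[m].min(0),P[m].max(0),(P[m].min(0)+P[m].max(0))/2,np.median(h[m]))
E
```

```text
jar [458.5 347.7 120. ] [469.9  16.   53. ]
2.45 [470.   15.6 179.7] 0.05539390155252218 [-0.7 -0.7 -0.1]
523 [457.7   1.8  48.2] [480.5  24.5  53.7] [469.1  13.2  50.9] 51.7989010840065
3356 [438.8 -17.1  40. ] [500.1  43.8  53.7] [469.4  13.3  46.8] 43.165551388670906
496 [468.2 -95.5  48.1] [491.2 -72.9  54. ] [479.7 -84.2  51. ] 51.77965061698612
3089 [ 449.1 -115.5   40. ] [510.6 -53.7  54. ] [479.9 -84.6  47. ] 43.23300764855338
484 [ 474.7 -197.5   48. ] [ 498.  -173.7   54.1] [ 486.4 -185.6   51.1] 51.85653531477618
2897 [ 455.8 -217.2   40. ] [ 516.8 -155.    54.1] [ 486.3 -186.1   47.1] 43.32567158031918
```

View pics/w2.png

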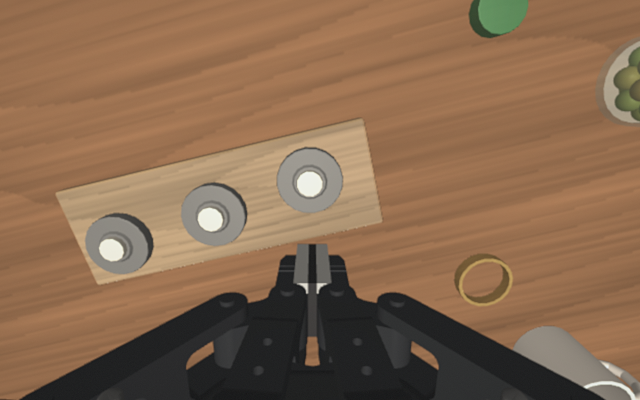

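The three buttons are at about (310,183), (210,219) and (112,249). From depth the lids are at (469.3,13.3), (479.8,-84.4) and (486.4,-185.8). I'll go down above the first one.

move_arm(targets=[[1,0,-0.012,0.2,0,0,0],[1,0,-0.012,0.4,0,0,0],[1,0,-0.012,0.52,0,0,0],[1,0,-0.012,0.58,0,0,0],[1,0,-0.012,0.61,0,0,0],[1,0,-0.012,0.61,0,0,0],[1,0,-0.012,0.61,0,0,0],[1,0,-0.012,0.61,0,0,0]])

```text
t: 3.25
eef_pos: [469.9, 11.6, 58.4]
orientation: [0.389, 3.116, 0.001]
wrist_force: [0.0, -0.1, -0.1]
width: -0.1
gripper_force: 0.0
```

move_arm(targets=[[1,0,0,0.003,0,0,0],[1,0,0,0.006,0,0,0],[1,0,0,0.01,0,0,0],[1,0,0,0.013,0,0,0],[1,0,0,0.016,0,0,0],[1,0,0,0.018,0,0,0],[1,0,0,0.018,0,0,0]])

```text
t: 3.95
eef_pos: [469.2, 11.3, 53.7]
orientation: [-0.39, -3.117, 0.0]
wrist_force: [-0.2, 0.2, 0.9]
width: -0.0
gripper_force: 0.0
```

move_arm(targets=[[1,0,0,0.0012,0,0,0],[1,0,0,0.0025,0,0,0],[1,0,0,0.004,0,0,0],[1,0,0,0.004,0,0,0]])

```text
t: 4.35
eef_pos: [469.2, 11.4, 53.0]
orientation: [-0.39, -3.117, 0.0]
wrist_force: [-0.5, -0.3, -0.8]
width: 0.0
gripper_force: 0.0
```

move_arm(targets=[[1,0,0,0.0012,0,0,0],[1,0,0,0.0025,0,0,0],[1,0,0,0.004,0,0,0],[1,0,0,0.004,0,0,0]])

```text
t: 4.75
eef_pos: [469.2, 11.4, 52.2]
orientation: [-0.39, -3.117, 0.0]
wrist_force: [-0.1, -0.3, -0.7]
width: 0.1
gripper_force: 0.0
```

move_arm(targets=[[1,0,0,0.0012,0,0,0],[1,0,0,0.0025,0,0,0],[1,0,0,0.004,0,0,0],[1,0,0,0.004,0,0,0]])

```text
t: 5.15
eef_pos: [469.2, 11.4, 51.4]
orientation: [-0.39, -3.117, 0.0]
wrist_force: [0.2, -0.1, -0.1]
width: -0.2
gripper_force: 0.0
```

move_arm(targets=[[1,0,0,0.0012,0,0,0],[1,0,0,0.0025,0,0,0],[1,0,0,0.004,0,0,0],[1,0,0,0.004,0,0,0]])

```text
t: 5.55
eef_pos: [469.2, 11.4, 50.5]
orientation: [-0.39, -3.117, 0.0]
wrist_force: [0.8, -0.0, -0.0]
width: -0.3
gripper_force: 0.0
```

move_arm(targets=[[1,0,0,0.0012,0,0,0],[1,0,0,0.0025,0,0,0],[1,0,0,0.004,0,0,0],[1,0,0,0.004,0,0,0]])

```text
t: 5.95
eef_pos: [469.3, 11.4, 49.8]
orientation: [-0.39, -3.117, 0.0]
wrist_force: [-0.5, 0.2, -0.3]
width: 0.1
gripper_force: 0.0
```

move_arm(targets=[[1,0,0,0.0012,0,0,0],[1,0,0,0.0025,0,0,0],[1,0,0,0.004,0,0,0],[1,0,0,0.004,0,0,0]])

```text
t: 6.35
eef_pos: [469.2, 11.4, 49.0]
orientation: [-0.39, -3.117, 0.0]
wrist_force: [0.1, -1.1, 0.6]
width: 0.1
gripper_force: 0.0
```

move_arm(targets=[[1,0,0,0.0012,0,0,0],[1,0,0,0.0025,0,0,0],[1,0,0,0.004,0,0,0],[1,0,0,0.004,0,0,0]])

```text
t: 6.75
eef_pos: [469.2, 11.4, 48.2]
orientation: [-0.39, -3.117, 0.0]
wrist_force: [0.7, -0.4, -0.2]
width: 0.1
gripper_force: 0.0
```

```bash
python3 - <<'E'
from h import *
st=sensors.observe(); print(st['eef_pos'],st['wrist_force'],st['wrist_torque'],st['joint_positions'],st['tau'])
wrist('w3')
E
```

```text
[469.24614924  11.36034751  48.18055446] [ 0.65772214 -0.44764147 -0.16675678] [-0.0122388   0.03105569 -0.02373291] [-0.25200321  0.54095449  0.13253011  2.12809303 -0.14756968  0.48090987
  1.31474794] [ 6.87796884e-03 -7.62075806e+01  5.33699691e+00 -1.98587430e+01
  6.61177663e-03 -2.01514852e-02  3.47358095e-03]
```

View pics/w3.png

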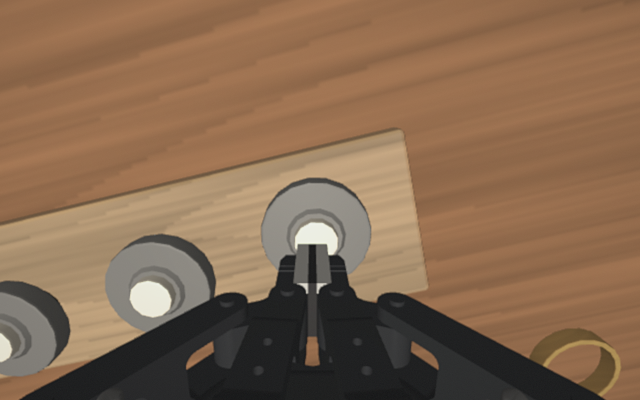

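The closed fingertip is at about (312,245), in front of the button at about (317,236), and the force still reads zero. I'll check the gap from depth.

```bash
python3 - <<'E'
from h import *
np.set_printoptions(precision=1,suppress=True,linewidth=150)
s=dict(np.load('w3.npz')); D=s['depth']; W=s['W']
v,u=np.mgrid[0:400,0:640]; c=np.stack([(u-s['cx'])/s['fx']*D,(v-s['cy'])/s['fy']*D,D],-1)
P=c@W[:3,:3].T+W[:3,3]
for vv in list(range(205,300,5)): print(vv,P[vv,305],P[vv,318],P[vv,330])
for uu in (145,155): print(P[295,uu])
E
```

```text
205 [450.8  12.3  43.9] [452.7  19.   43.3] [454.2  25.2  43.4]
210 [453.7  11.5  43.4] [455.3  18.3  43.7] [457.4  24.5  42.2]
215 [456.   11.   44.8] [457.5  17.8  45.5] [459.6  23.9  44. ]
220 [458.1  10.4  46.7] [458.7  17.4  49.8] [461.8  23.3  45.4]
225 [459.3  10.2  51.1] [399.1  29.3 217.6] [463.5  22.8  48.3]
230 [461.6   9.7  52.1] [463.2  16.2  52.2] [464.6  22.3  52.4]
235 [464.9   8.8  50.6] [465.9  15.6  52.3] [467.5  21.6  52. ]
240 [466.7   8.4  53. ] [468.9  14.8  51.7] [470.4  21.   51.8]
245 [458.2  11.1  79.1] [458.8  16.8  81. ] [473.2  20.3  51.7]
250 [457.3  11.5  86.5] [458.7  16.8  86.4] [475.8  19.7  52.2]
255 [457.3  11.6  91.4] [459.1  16.6  90.3] [463.9  20.9  82.9]
260 [457.4  11.6  95.7] [458.9  16.6  95.1] [463.7  20.7  87.8]
265 [457.7  11.7  99.4] [459.1  16.5  99. ] [463.6  20.5  92.4]
270 [457.8  11.7 103.2] [458.6  16.5 103.8] [464.   20.2  95.7]
275 [457.5  11.9 107.5] [458.8  16.4 107.3] [463.6  20.1 100.5]
280 [457.4  12.  111.3] [458.9  16.3 110.6] [459.5  20.5 111.3]
285 [458.3  11.8 113.1] [459.6  16.1 112.8] [457.   20.7 118.9]
290 [456.8  12.3 118.8] [456.9  16.6 120.5] [457.   20.5 121.8]
295 [456.7  12.4 122. ] [457.8  16.4 121.8] [459.   20.1 121.5]
[477.3 -86.   51.9]
[478.5 -80.5  52.1]
```

```bash
python3 - <<'E'
from h import *
s=optics.snapshot('scene'); np.savez('s2.npz',**s)
cv2.imwrite('pics/s2.png',cv2.resize(s['frame'][90:240,240:410,::-1],None,fx=4,fy=4,interpolation=cv2.INTER_CUBIC))
Rm=cv2.Rodrigues(s['rvec'])[0]
for p in [(469.2,11.4,48.2),(469.3,13.3,53),(469.2,11.4,80)]:
    c=Rm@np.array(p)+s['tvec'].ravel(); u,v=c[0]/c[2]*s['fx']+s['cx'],c[1]/c[2]*s['fy']+s['cy']; print(p,u,v,'crop',(u-240)*4,(v-90)*4)
E
```

```text
(469.2, 11.4, 48.2) 353.97885040484954 187.05234594350782 crop 455.91540161939815 388.20938377403127
(469.3, 13.3, 53) 354.7858779588775 185.8206364174845 crop 459.14351183551 383.28254566993803
(469.2, 11.4, 80) 354.6557793367248 178.15389320802188 crop 458.6231173468991 352.61557283208754
```

View pics/s2.png

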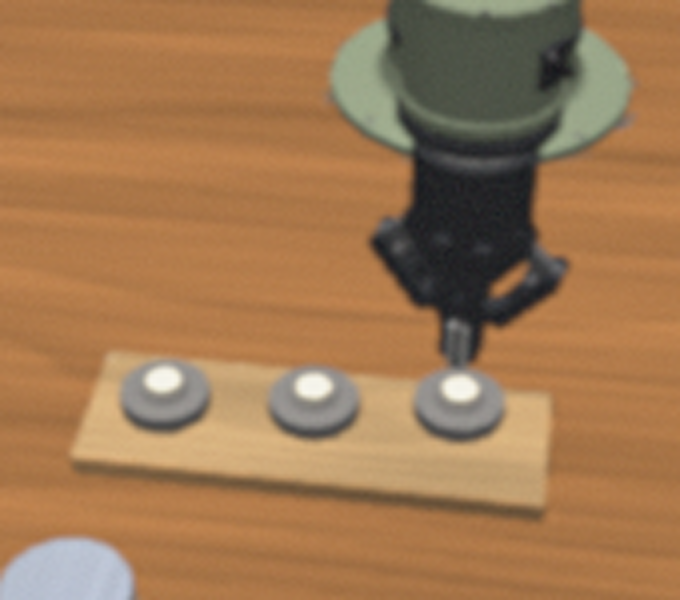

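The scene crop shows the closed tip at (458,362), well above the button at (460,388). The wrist depth agrees: the tip really sits about 25–30 mm behind the reported TCP. I'll go down further in small steps, watching the force.

move_arm(targets=[[1,0,0.008,0.015,0,0,0],[1,0,0.008,0.03,0,0,0],[1,0,0.008,0.045,0,0,0],[1,0,0.008,0.06,0,0,0],[1,0,0.008,0.06,0,0,0]])

```text
t: 7.35
eef_pos: [469.4, 12.8, 35.7]
orientation: [-0.39, -3.117, 0.0]
wrist_force: [0.5, -0.1, -0.6]
width: -0.3
gripper_force: 0.0
```

move_arm(targets=[[1,0,0,0.004,0,0,0],[1,0,0,0.008,0,0,0],[1,0,0,0.01,0,0,0],[1,0,0,0.01,0,0,0]])

```text
t: 7.75
eef_pos: [469.7, 12.9, 34.2]
orientation: [0.39, 3.117, -0.0]
wrist_force: [-1.0, -0.1, -0.4]
width: 0.2
gripper_force: 0.0
```

```bash
python3 - <<'E'
from h import *
np.set_printoptions(precision=1,suppress=True,linewidth=150)
st=sensors.observe(); print(st['eef_pos'],st['wrist_force'])
s,W=wrist('w4'); D=s['depth']
v,u=np.mgrid[0:400,0:640]; c=np.stack([(u-s['cx'])/s['fx']*D,(v-s['cy'])/s['fy']*D,D],-1)
P=c@W[:3,:3].T+W[:3,3]
for vv in range(215,275,4): print(vv,P[vv,306],P[vv,318],P[vv,336], s['frame'][vv,318])
E
```

```text
[469.7  12.9  34.2] [-1.  -0.1 -0.4]
215 [452.3  14.3  43.5] [453.7  20.1  43.8] [456.2  28.8  42.9] [152 148 140]
219 [454.7  13.7  42.5] [455.7  19.6  44. ] [458.4  28.3  42.6] [116 112 108]
223 [455.7  13.5  45.7] [457.1  19.3  45.8] [460.4  27.8  42.7] [144 140 133]
227 [457.9  12.9  45.1] [459.2  18.8  45.7] [462.6  27.3  42.5] [143 138 129]
231 [458.1  13.   50.1] [459.4  18.6  50.5] [464.   26.9  44.2] [134 127 114]
235 [459.7  12.6  51.2] [460.6  18.3  52.3] [465.5  26.4  45.8] [237 240 230]
239 [461.7  12.1  51.2] [463.   17.7  51.3] [468.   25.9  44.9] [236 238 227]
243 [463.6  11.6  51.6] [465.4  17.1  50.7] [469.4  25.5  46.4] [219 223 200]
247 [457.8  13.4  69.5] [459.   18.4  69.5] [470.   25.1  49.7] [102 101  96]
251 [457.8  13.5  73.6] [459.7  18.2  72. ] [472.3  24.6  49.3] [103 101  96]
255 [458.5  13.3  75.8] [459.3  18.2  76.8] [465.   25.   68.7] [104 102  97]
259 [457.9  13.6  80.9] [459.1  18.2  80.8] [465.2  24.7  72.1] [104 102  97]
263 [458.5  13.4  83. ] [459.3  18.1  83.7] [464.8  24.5  76.4] [103 102  97]
267 [458.4  13.5  86.5] [459.1  18.1  87.3] [464.4  24.3  80.5] [104 102  97]
271 [458.1  13.7  90.4] [459.2  18.   90.3] [465.3  24.   82. ] [103 101  97]
```

move_arm(targets=[[1,0,0,0.01,0,0,0],[1,0,0,0.02,0,0,0],[1,0,0,0.025,0,0,0],[1,0,0,0.03,0,0,0],[1,0,0,0.03,0,0,0]])

```text
t: 8.3
eef_pos: [469.6, 12.9, 28.1]
orientation: [-0.39, -3.117, 0.0]
wrist_force: [0.1, 0.5, -0.6]
width: -0.0
gripper_force: 0.0
```

move_arm(targets=[[1,0,0,0.0025,0,0,0],[1,0,0,0.005,0,0,0],[1,0,0,0.0075,0,0,0],[1,0,0,0.01,0,0,0],[1,0,0,0.01,0,0,0]])

```text
t: 8.8
eef_pos: [469.6, 12.9, 26.2]
orientation: [-0.39, -3.117, 0.0]
wrist_force: [0.2, -0.0, -0.0]
width: 0.2
gripper_force: 0.0
```

move_arm(targets=[[1,0,0,0.0025,0,0,0],[1,0,0,0.005,0,0,0],[1,0,0,0.0075,0,0,0],[1,0,0,0.0075,0,0,0]])

```text
t: 9.2
eef_pos: [469.7, 12.9, 24.7]
orientation: [0.39, 3.117, 0.0]
wrist_force: [-1.0, 0.5, 3.8]
width: -0.0
gripper_force: 2.1
```

Contact, at a reported TCP z of about 25.5, so the tip is about 27.5 mm behind the TCP.

move_arm(targets=[[1,0,0,0.0012,0,0,0],[1,0,0,0.0025,0,0,0],[1,0,0,0.0025,0,0,0]])

```text
t: 9.5
eef_pos: [469.7, 12.9, 24.2]
orientation: [0.39, 3.117, 0.0]
wrist_force: [-0.3, 0.2, 5.1]
width: 0.2
gripper_force: 2.5
```

move_arm(targets=[[1,0,0,0.0012,0,0,0],[1,0,0,0.0025,0,0,0],[1,0,0,0.0025,0,0,0]])

```text
t: 9.8
eef_pos: [469.6, 12.9, 23.7]
orientation: [-0.39, -3.117, 0.0]
wrist_force: [-1.0, 0.6, 5.0]
width: 0.2
gripper_force: 2.4
```

move_arm(targets=[[1,0,0,0.0012,0,0,0],[1,0,0,0.0025,0,0,0],[1,0,0,0.0025,0,0,0]])

```text
t: 10.1
eef_pos: [469.6, 12.9, 23.1]
orientation: [-0.39, -3.117, 0.0]
wrist_force: [-0.8, -0.5, 4.1]
width: -0.0
gripper_force: 2.0
```

move_arm(targets=[[1,0,0,0.0012,0,0,0],[1,0,0,0.0025,0,0,0],[1,0,0,0.0025,0,0,0]])

```text
t: 10.4
eef_pos: [469.6, 12.9, 22.6]
orientation: [-0.39, -3.117, 0.0]
wrist_force: [-0.3, -0.8, 2.8]
width: -0.4
gripper_force: 1.5
```

The force peaks and then falls, so this one is sound. I'll take it right over.

move_arm(targets=[[1,0,0,0.0012,0,0,0],[1,0,0,0.0025,0,0,0],[1,0,0,0.0025,0,0,0]])

```text
t: 10.7
eef_pos: [469.6, 12.9, 22.1]
orientation: [-0.39, -3.117, 0.0]
wrist_force: [-0.6, -0.4, 2.6]
width: -0.1
gripper_force: 1.1
```

move_arm(targets=[[1,0,0,0.0012,0,0,0],[1,0,0,0.0025,0,0,0],[1,0,0,0.0025,0,0,0]])

```text
t: 11.0
eef_pos: [469.6, 12.9, 21.6]
orientation: [-0.39, -3.117, 0.0]
wrist_force: [0.1, -0.3, 1.0]
width: 0.2
gripper_force: 0.7
```

The button is right over at 1 N. I'll release it slowly, rise, open, and go down around the flange.

move_arm(targets=[[1,0,0,-0.008,0,0,0],[1,0,0,-0.016,0,0,0],[1,0,0,-0.025,0,0,0],[1,0,0,-0.1,0,0,0],[0,0,0,-0.225,0,0,0],[0,0,0,-0.225,0,0,0],[0,0,0,-0.225,0,0,0],[0,0,0,-0.225,0,0,0],[0,0,0,-0.225,0,0,0],[0,0,0,-0.225,0,0,0],[0,0,0,-0.225,0,0,0],[0,0,0,-0.225,0,0,0]])

```text
t: 12.2
eef_pos: [469.5, 12.9, 66.5]
orientation: [-0.39, -3.117, 0.0]
wrist_force: [0.2, -0.3, -0.4]
width: 85.3
gripper_force: 0.0
```

```bash
python3 - <<'E'
from h import *
np.set_printoptions(precision=1,suppress=True,linewidth=150)
s,W=wrist('w5'); D=s['depth']; st=sensors.observe(); print(st['eef_pos'],st['width'],st['wrist_force'])
v,u=np.mgrid[0:400,0:640]; c=np.stack([(u-s['cx'])/s['fx']*D,(v-s['cy'])/s['fy']*D,D],-1)
P=c@W[:3,:3].T+W[:3,3]; h=P[...,2]
for x,y in [(469,13),(480,-84)]:
    r=np.hypot(P[...,0]-x,P[...,1]-y)
    for lo,hi,rr in((48,57,18),(40,57,40)):
        m=(D>0)&(h>lo)&(h<hi)&(r<rr); print(m.sum(),(P[m].min(0)+P[m].max(0))/2,P[m].max(0)-P[m].min(0),np.median(h[m]))
go(469.3,13.3,-10)
E
```

```text
[469.6  12.9  66.6] 85.48203708194151 [-0.2 -0.6 -0.3]
1235 [469.4  13.4  51. ] [23.6 23.5  5.9] 51.7903502653474
7529 [469.3  13.1  47. ] [61.1 61.4 13.9] 43.142652535262755
558 [477.1 -84.9  51. ] [17.6 21.6  6. ] 51.82528318198055
3976 [474.1 -84.1  47. ] [50.5 61.9 14. ] 43.14151784144684
frac [0.  0.  0.4]
turn [-0. -0. -0.] yaw now 75.7
```

View pics/w5.png

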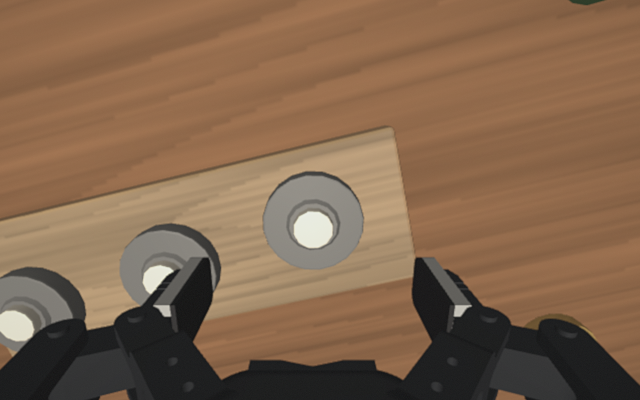

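The lid is centred between the open fingers at (313,222), and the left finger's linkage hangs over the neighbouring lid at (155,275). I'll turn 45° first for clearance, then go down.

move_arm(targets=[[0,0,0,0,0,0,0.09],[0,0,0,0,0,0,0.18],[0,0,0,0,0,0,0.27],[0,0,0,0,0,0,0.36],[0,0,0,0,0,0,0.45],[0,0,0,0,0,0,0.5],[0,0,0,0,0,0,0.5],[0,0,0,0,0,0,0.5]])

```text
t: 13.05
eef_pos: [469.6, 13.0, 66.7]
orientation: [1.549, 2.733, -0.0]
wrist_force: [0.5, -0.2, -0.2]
width: 85.7
gripper_force: 0.0
```

```bash
python3 - <<'E'
from h import *
st=sensors.observe(); print(st['eef_pos'],st['joint_positions'])
go(469.35,13.3,-10)
E
```

```text
[469.63073555  12.99715478  66.6701395 ] [-0.42822855  0.53268354  0.36178872  2.12642317 -0.35715068  0.53963612
  0.73620864]
frac [ 0.002  -0.0004  0.3834]
turn [-0.0001  0.      0.    ] yaw now 30.9
```

move_arm(targets=[[0,0.001,0,0.1,0,0,0],[0,0.001,0,0.18,0,0,0],[0,0.001,0,0.25,0,0,0],[0,0.001,0,0.32,0,0,0],[0,0.001,0,0.36,0,0,0],[0,0.001,0,0.383,0,0,0],[0,0.001,0,0.383,0,0,0]])

```text
t: 13.75
eef_pos: [469.4, 13.0, -10.1]
orientation: [-1.552, -2.731, 0.0]
wrist_force: [0.4, -0.2, 0.2]
width: 85.4
gripper_force: 0.0
```

move_arm(grip_force=35, targets=[[0.25,0,0,0,0,0,0],[0.4,0,0,0,0,0,0],[0.6,0,0,0,0,0,0],[0.8,0,0,0,0,0,0],[0.8,0,0,0,0,0,0],[0.8,0,0,0,0,0,0],[0.8,0,0,0,0,0,0]])

```text
t: 14.45
eef_pos: [469.9, 13.1, -9.2]
orientation: [1.553, 2.73, 0.001]
wrist_force: [-1.3, -0.5, 10.2]
width: 60.8
gripper_force: 35.5
```

move_arm(targets=[[1,0,0,-0.01,0,0,0],[1,0,0,-0.03,0,0,0],[1,0,0,-0.08,0,0,0],[1,0,0,-0.2,0,0,0],[1,0,0,-0.35,0,0,0],[1,0,0,-0.5,0,0,0],[1,0,0,-0.62,0,0,0],[1,0,0,-0.68,0,0,0],[1,0,0,-0.68,0,0,0],[1,0,0,-0.68,0,0,0]])

```text
t: 15.45
eef_pos: [469.2, 13.3, 125.6]
orientation: [-1.552, -2.731, 0.0]
wrist_force: [-0.5, 0.0, -2.6]
width: 60.5
gripper_force: 38.4
```

```bash
python3 - <<'E'
from h import *
st=sensors.observe(); print(st['eef_pos'],st['width'],st['gripper_force'])
s,W=wrist('w6')
go(460.8,345.1,126)
E
```

```text
[469.2182936   13.27892453 125.5971381 ] 60.54538077069983 38.39175045490265
frac [ 1.4472  0.8135 -0.0041]
turn [-0.0008 -0.0003 -0.    ] yaw now 30.8
```

View pics/w6.png

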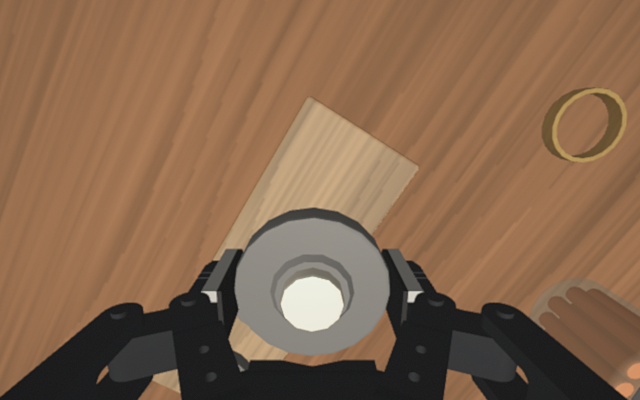

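The lid is held square between the pads, its flange centred at about (313,280). I'll carry it over the jar.

move_arm(targets=[[1,0.1,0.05,0,0,0,0],[1,0.25,0.14,0,0,0,0],[1,0.4,0.22,0,0,0,0],[1,0.55,0.31,0,0,0,0],[1,0.7,0.4,0,0,0,0]])

```text
t: 16.0
eef_pos: [466.0, 175.4, 124.9]
orientation: [-1.553, -2.73, 0.003]
wrist_force: [0.5, -0.8, -1.2]
width: 60.5
gripper_force: 38.4
```

move_arm(targets=[[1,0.15,0.08,0,0,0,0],[1,0.3,0.17,0,0,0,0],[1,0.45,0.25,0,0,0,0],[1,0.6,0.33,0,0,0,0],[1,0.7,0.39,0,0,0,0],[1,0.747,0.413,0,0,0,0],[1,0.747,0.413,0,0,0,0],[1,0.747,0.413,0,0,0,0],[1,0.747,0.413,0,0,0,0]])

```text
t: 16.9
eef_pos: [461.7, 343.3, 125.9]
orientation: [1.556, 2.729, -0.001]
wrist_force: [0.1, 0.4, -0.6]
width: 60.6
gripper_force: 38.4
```

```bash
python3 - <<'E'
from h import *
np.set_printoptions(precision=3,suppress=True,linewidth=150)
st=sensors.observe(); print(st['t'],st['eef_pos'],st['width'])
s,W=wrist('w7'); D=s['depth']
v,u=np.mgrid[0:400,0:640]; c=np.stack([(u-s['cx'])/s['fx']*D,(v-s['cy'])/s['fy']*D,D],-1)
P=c@W[:3,:3].T+W[:3,3]-st['eef_pos']   # relative to TCP
r=np.hypot(P[...,0],P[...,1]); h=P[...,2]
f=s['frame'].astype(int); white=f.min(2)>190
m=(D>0)&(r<29)&(r>17)&(h>40)&(h<70)&(f.max(2)>100)&(f.max(2)<185)
A=np.c_[P[m][:,:2],np.ones(m.sum())]
for _ in range(3):
    k,_,_,_=np.linalg.lstsq(A,P[m][:,2],rcond=None); res=np.abs(A@k-P[m][:,2]); 
    q=res<2; A2=A[q]; k=np.linalg.lstsq(A2,P[m][q][:,2],rcond=None)[0]
print('plane',m.sum(),q.sum(),k)
w=(D>0)&(r<18)&white&(h>48)&(h<75); print('button',w.sum(),(P[w].min(0)+P[w].max(0))/2,P[w].max(0)-P[w].min(0),np.median(P[w],0))
# jar neck visible around?
Q=P+st['eef_pos']; rr=np.hypot(Q[...,0]-460.8,Q[...,1]-345.1)
m=(D>0)&(rr<50)&(Q[...,2]<122)&(Q[...,2]>85); print('jar',m.sum(),Q[m].min(0) if m.any() else '',Q[m].max(0) if m.any() else '')
t=optics.snapshot('top'); np.savez('t7.npz',**t)
go(460.8,345.1,85)
E
```

```text
16.9 [461.681 343.332 125.931] 60.573138029538526
plane 9937 9933 [-0.    -0.001 51.975]
button 2562 [ 1.436 -2.55  57.109] [26.715 28.436 12.02 ] [-0.513  0.61  60.922]
jar 6091 [419.222 314.315  85.024] [501.745 387.495 120.844]
frac [ 0.007 -0.001  0.206]
turn [-0.  0.  0.] yaw now 30.7
```

The lid is level. The jar's shoulder gives its centre as (460.6, 345.3). I'll correct by 1.6 mm and lower.

move_arm(targets=[[1,0.008,0.001,0.04,0,0,0],[1,0.008,0.001,0.09,0,0,0],[1,0.008,0.001,0.13,0,0,0],[1,0.008,0.001,0.145,0,0,0],[1,0.008,0.001,0.145,0,0,0],[1,0.008,0.001,0.145,0,0,0]])

```text
t: 17.6
eef_pos: [460.8, 346.4, 97.2]
orientation: [1.553, 2.731, -0.0]
wrist_force: [-0.1, 0.7, -1.2]
width: 60.7
gripper_force: 38.4
```

move_arm(targets=[[1,0,0,0.006,0,0,0],[1,0,0,0.012,0,0,0],[1,0,0,0.018,0,0,0],[1,0,0,0.025,0,0,0],[1,0,0,0.025,0,0,0]])

```text
t: 18.1
eef_pos: [460.6, 346.4, 91.9]
orientation: [-1.553, -2.731, 0.0]
wrist_force: [-0.2, -0.5, 0.1]
width: 60.8
gripper_force: 38.4
```

move_arm(targets=[[1,0,0,0.005,0,0,0],[1,0,0,0.01,0,0,0],[1,0,0,0.015,0,0,0],[1,0,0,0.02,0,0,0],[1,0,0,0.02,0,0,0]])

```text
t: 18.6
eef_pos: [460.7, 346.4, 87.9]
orientation: [-1.553, -2.731, 0.0]
wrist_force: [0.8, -0.3, -1.1]
width: 60.7
gripper_force: 38.4
```

move_arm(targets=[[1,-0.003,-0.002,0,0,0,0],[1,-0.005,-0.003,0.002,0,0,0],[1,-0.005,-0.003,0.006,0,0,0],[1,-0.005,-0.003,0.012,0,0,0],[1,-0.005,-0.003,0.018,0,0,0],[1,-0.005,-0.003,0.02,0,0,0],[1,-0.005,-0.003,0.02,0,0,0]])

```text
t: 19.3
eef_pos: [460.7, 345.2, 84.0]
orientation: [1.553, 2.731, -0.0]
wrist_force: [-0.1, 0.2, -1.2]
width: 60.4
gripper_force: 38.4
```

move_arm(targets=[[1,0,0,0.0025,0,0,0],[1,0,0,0.005,0,0,0],[1,0,0,0.0075,0,0,0],[1,0,0,0.0075,0,0,0]])

```text
t: 19.7
eef_pos: [460.7, 345.2, 82.5]
orientation: [-1.553, -2.731, 0.0]
wrist_force: [-0.7, -0.1, -1.5]
width: 61.1
gripper_force: 38.4
```

move_arm(targets=[[1,0,0,0.0025,0,0,0],[1,0,0,0.005,0,0,0],[1,0,0,0.005,0,0,0]])

```text
t: 20.0
eef_pos: [460.7, 345.2, 81.5]
orientation: [-1.553, -2.731, 0.0]
wrist_force: [-1.1, 0.4, -1.4]
width: 61.0
gripper_force: 38.4
```

move_arm(targets=[[1,0,0,0.0025,0,0,0],[1,0,0,0.005,0,0,0],[1,0,0,0.005,0,0,0]])

```text
t: 20.3
eef_pos: [460.8, 345.2, 80.8]
orientation: [-1.553, -2.731, -0.0]
wrist_force: [-2.1, -1.2, 5.1]
width: 60.6
gripper_force: 39.0
```

move_arm(targets=[[1,0,0,0.0025,0,0,0],[1,0,0,0.004,0,0,0],[1,0,0,0.004,0,0,0]])

```text
t: 20.6
eef_pos: [460.8, 345.4, 80.6]
orientation: [-1.553, -2.731, -0.001]
wrist_force: [-4.7, -3.6, 16.1]
width: 60.7
gripper_force: 40.1
```

Contact came at TCP z ≈ 81, the home height predicted. I'll ease off, release, rise, and check.

move_arm(grip_force=20, targets=[[1,0,0,-0.003,0,0,0],[1,0,0,-0.004,0,0,0],[0.25,0,0,-0.004,0,0,0],[0.15,0,0,-0.004,0,0,0],[0,0,0,-0.004,0,0,0],[0,0,0,-0.004,0,0,0],[0,0,0,-0.004,0,0,0]])

```text
t: 21.3
eef_pos: [460.7, 345.2, 80.5]
orientation: [-1.553, -2.731, 0.0]
wrist_force: [0.0, -0.1, 0.0]
width: 85.7
gripper_force: 0.0
```

move_arm(targets=[[0,0,0,-0.05,0,0,0],[0,0,0,-0.2,0,0,0],[0,0,0,-0.4,0,0,0],[0,0,0,-0.5,0,0,0],[1,0,0,-0.5,0,0,0],[1,0,0,-0.5,0,0,0],[1,0,0,-0.5,0,0,0]])

```text
t: 22.0
eef_pos: [460.3, 345.0, 180.0]
orientation: [-1.553, -2.731, 0.002]
wrist_force: [-0.4, 0.9, -0.7]
width: 43.9
gripper_force: 0.0
```

```bash
python3 - <<'E'
from h import *
np.set_printoptions(precision=2,suppress=True,linewidth=150)
st=sensors.observe(); print(st['t'],st['eef_pos'],st['width'])
s,W=wrist('w8'); D=s['depth']
v,u=np.mgrid[0:400,0:640]; c=np.stack([(u-s['cx'])/s['fx']*D,(v-s['cy'])/s['fy']*D,D],-1)
Q=c@W[:3,:3].T+W[:3,3]; r=np.hypot(Q[...,0]-460.8,Q[...,1]-345.2); h=Q[...,2]
for lo,hi,rr in((138,148,18),(128,148,38),(85,110,50)):
    m=(D>0)&(h>lo)&(h<hi)&(r<rr); print(m.sum(),(Q[m].min(0)+Q[m].max(0))/2,Q[m].max(0)-Q[m].min(0),np.median(h[m]))
m=(D>0)&(h>129)&(h<137)&(r<29)&(r>17); A=np.c_[Q[m][:,:2]-[460.8,345.2],np.ones(m.sum())]
print(np.linalg.lstsq(A,Q[m][:,2],rcond=None)[0])
cv2.imwrite('pics/w8.png',s['frame'][:,:,::-1]); go(460.8,345.2,121)
E
```

```text
22.0 [460.29 345.03 179.99] 43.90297018478494
994 [460.13 345.6  140.92] [23.46 23.53  5.71] 141.7592005826798
6237 [460.23 345.73 135.89] [61.52 60.81 15.77] 133.12414415779875
2710 [460.72 349.36  93.32] [82.98 76.5  16.35] 92.08967163753584
[  0.    -0.   132.87]
frac [-0.    0.    0.29]
turn [-0.  0.  0.] yaw now 30.7
```

View pics/w8.png

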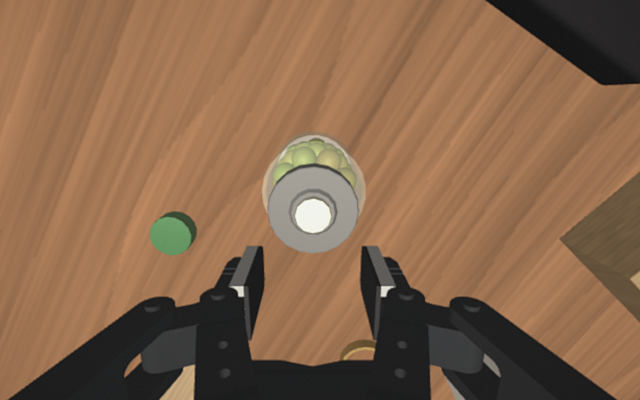

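The lid is seated level and centred on the jar: button at (313,215), flange top at 133.1 mm with the known −0.9 mm bias, so 134. Contact is expected at TCP z ≈ 115.4.

move_arm(targets=[[1,0,0,0,0,0,0],[1,0,0,0,0,0,0],[1,0,0,0,0,0,0],[1,0,0,0.1,0,0,0],[1,0,0,0.2,0,0,0],[1,0,0,0.27,0,0,0],[1,0,0,0.3,0,0,0],[1,0,0,0.307,0,0,0],[1,0,0,0.307,0,0,0],[1,0,0,0.307,0,0,0]])

```text
t: 23.05
eef_pos: [461.0, 345.5, 119.9]
orientation: [1.553, 2.731, 0.001]
wrist_force: [-1.1, 0.1, -0.4]
width: -0.2
gripper_force: 0.0
```

move_arm(targets=[[1,0,0,0.0025,0,0,0],[1,0,0,0.005,0,0,0],[1,0,0,0.0075,0,0,0],[1,0,0,0.01,0,0,0],[1,0,0,0.0125,0,0,0],[1,0,0,0.0125,0,0,0]])

```text
t: 23.65
eef_pos: [460.7, 345.2, 116.6]
orientation: [-1.553, -2.731, 0.0]
wrist_force: [-1.1, -0.3, 0.1]
width: -0.1
gripper_force: 0.0
```

move_arm(targets=[[1,0,0,0.0012,0,0,0],[1,0,0,0.0025,0,0,0],[1,0,0,0.0037,0,0,0],[1,0,0,0.005,0,0,0],[1,0,0,0.005,0,0,0]])

```text
t: 24.15
eef_pos: [460.7, 345.2, 115.7]
orientation: [1.553, 2.731, -0.0]
wrist_force: [-0.8, -0.5, 0.2]
width: -0.2
gripper_force: 0.0
```

move_arm(targets=[[1,0,0,0.0012,0,0,0],[1,0,0,0.0025,0,0,0],[1,0,0,0.0037,0,0,0],[1,0,0,0.005,0,0,0],[1,0,0,0.005,0,0,0]])

```text
t: 24.65
eef_pos: [460.7, 345.3, 114.8]
orientation: [-1.553, -2.731, -0.0]
wrist_force: [-1.5, -1.1, 3.7]
width: -0.1
gripper_force: 1.9
```

move_arm(targets=[[1,0,0,0.0012,0,0,0],[1,0,0,0.0025,0,0,0],[1,0,0,0.0037,0,0,0],[1,0,0,0.005,0,0,0],[1,0,0,0.005,0,0,0]])

```text
t: 25.15
eef_pos: [460.7, 345.3, 113.7]
orientation: [1.553, 2.731, 0.0]
wrist_force: [-1.8, -0.4, 4.5]
width: 0.4
gripper_force: 2.5
```

move_arm(targets=[[1,0,0,0.0012,0,0,0],[1,0,0,0.0025,0,0,0],[1,0,0,0.0037,0,0,0],[1,0,0,0.005,0,0,0],[1,0,0,0.005,0,0,0]])

```text
t: 25.65
eef_pos: [460.7, 345.2, 112.6]
orientation: [-1.553, -2.731, 0.0]
wrist_force: [-1.2, -0.1, 3.2]
width: -0.0
gripper_force: 1.6
```

move_arm(targets=[[1,0,0,0.0012,0,0,0],[1,0,0,0.0025,0,0,0],[1,0,0,0.0037,0,0,0],[1,0,0,0.0037,0,0,0]])

```text
t: 26.05
eef_pos: [460.7, 345.2, 111.9]
orientation: [1.553, 2.731, -0.0]
wrist_force: [0.3, -0.6, 1.5]
width: 0.1
gripper_force: 0.9
```

move_arm(targets=[[1,0,0,0.0012,0,0,0],[1,0,0,0.0017,0,0,0],[1,0,0,0.0017,0,0,0]])

```text
t: 26.35
eef_pos: [460.7, 345.2, 111.6]
orientation: [1.553, 2.731, -0.0]
wrist_force: [-0.9, 0.6, 0.7]
width: 0.1
gripper_force: 0.7
```

move_arm(targets=[[1,0,0,0.001,0,0,0],[1,0,0,0.0015,0,0,0],[1,0,0,0.0015,0,0,0]])

```text
t: 26.65
eef_pos: [460.7, 345.2, 111.3]
orientation: [1.553, 2.731, -0.0]
wrist_force: [0.1, -0.2, 0.8]
width: -0.1
gripper_force: 0.7
```

move_arm(targets=[[1,0,0,-0.006,0,0,0],[1,0,0,-0.012,0,0,0],[1,0,0,-0.018,0,0,0],[1,0,0,-0.025,0,0,0],[1,0,0,-0.06,0,0,0],[1,0,0,-0.2,0,0,0],[1,0,0,-0.4,0,0,0],[1,0,0,-0.5,0,0,0],[1,0,0,-0.5,0,0,0],[1,0,0,-0.5,0,0,0],[1,0,0,-0.5,0,0,0]])

```text
t: 27.75
eef_pos: [460.3, 345.0, 210.5]
orientation: [-1.553, -2.731, 0.002]
wrist_force: [-0.8, 0.3, -0.6]
width: -0.2
gripper_force: 0.0
```

```bash
python3 - <<'E'
from h import *
np.set_printoptions(precision=2,suppress=True,linewidth=150)
st=sensors.observe(); print(st['t'],st['eef_pos'])
s,W=wrist('w9'); D=s['depth']
v,u=np.mgrid[0:400,0:640]; c=np.stack([(u-s['cx'])/s['fx']*D,(v-s['cy'])/s['fy']*D,D],-1)
Q=c@W[:3,:3].T+W[:3,3]; r=np.hypot(Q[...,0]-460.8,Q[...,1]-345.2); h=Q[...,2]
for lo,hi,rr in((138,148,18),(128,148,38)):
    m=(D>0)&(h>lo)&(h<hi)&(r<rr); print(m.sum(),(Q[m].min(0)+Q[m].max(0))/2,np.median(h[m]))
E
```

```text
27.75 [460.26 345.01 210.52]
780 [460.17 345.66 140.87] 141.72449567986712
4936 [460.03 345.67 135.93] 133.12977054921018
```

The button sprang back and the lid is still seated, so I'll hand in.

```bash
python3 -c "
from h import *
print(hand_in())"
```

```text
the job is handed in; nothing more can be done
None
```

The first lid I pressed (the one nearest the jar) snapped right over, so it is the sound one. It now sits level and fully home on the olive jar, and its button was pressed right over once more and sprang back. The other two lids were not touched, and the job was handed in at about 28 s.

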